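# Wipe the radish trimmings off the chopping board

## Task

Take the scraper block and wipe both radish trimmings off the chopping board with it, into the steel catch tray at the end of the board. Then leave the scraper standing upright on the cleared board. Do not touch the trimmings with the gripper itself.

Things in the scene. Friction and masses are not known exactly. Their poses are not given: they have to be found in the camera images.
- board: Light wood chopping board, 200 (its x) x 300 (y) x 30 mm thick, fixed, with a steel catch tray fixed against its +y end. Origin: centre of the board's underside, on the worktop. Board ends at y = -150 and +150 mm. Tray: y +150 to +300 mm, 202 mm wide inside, floor 4 mm above the worktop, no wall towards the board, other walls 28 mm high, so all of it is below the board's top.
- scraper: Brown wood scraper block, steel sole, standing on the worktop on the -y side of the board: rectangular base 160 (its x) x 50 (y) x 20 mm high, grip ridge along its middle 70 long (x), 22 thick (y), from 20 to 65 mm height; about 0.22 kg. Origin: centre of the sole. Either long side can push. A round wooden pan lid with a similar ridge lies near and is not it.
- chip_a: Radish trimming: loose pale round slice, 36 mm across, 14 mm thick, 14 g, lying flat on the board, centre within 45 mm of the board's y axis and at least 110 mm from its -y end, so the scraper can be set down behind it. Origin: centre of its underside.
- chip_b: Second trimming, same size and shape, lying flat on the board nearer to the tray, centre within 45 mm of the board's y axis. Origin: centre of its underside.
Things that resemble listed ones, but are neither listed nor needed, are in the scene too. What is shaped like the chip_a but green or red is not meant.

How it is judged:
By the outcome, as a careful person would: the job done as asked, in the order asked, and still so for the second after the job is handed in, with the robot touching nothing.
It also fails if it takes over 45 s, if anything falls off the work surface, if the arm or the gripper's body presses on something with over 40 N, if the wrist force passes 120 N, or if a joint passes its speed limit or range.

## Robot

A 6-joint arm with a two-finger parallel gripper is mounted at the origin on the work surface. World frame = base frame: x ahead of the robot, y to its left, z up, the work surface at z = 0. Lengths are in m, angles in rad, forces in N, time in s.
With the tool pointing down it reaches from about 0.325 to 0.9 m from the base axis. Payload 6.1 kg.
Tool frame: the origin (TCP) lies midway between the tips of the shut fingers; the grasp point (between the pads) lies 19 mm behind it; z points along the fingers, y is the line along which they close (so a half turn about z gives the same grasp; the last joint's range is limited). The gripper opens to 85 mm and grips with 20 to 120 N. Pads are 22 mm wide; open, the fingers measure 114 mm over their backs; the gripper's body (76 mm by 85 mm) begins 54 mm behind the grasp point. The pads swing forward as they close: fully open they stand 13 mm farther back than shut.
Start: joints at [-1.469, 0.22, 1.526, -0, 1.395, -0.126], TCP at [0.141, -0.609, 0.231] pointing down, gripper open.
Joint ranges: [-2.98, 2.98], [-0.91, 2.08], [0.09, 2.57], [-1.24, 4.39], [0.2, 2.65], [-2.68, 2.68]. Speed limits (rad/s): [2.57, 2.57, 3.01, 3.14, 3.14, 3.14].

## Interface

Orientations are given as [roll, pitch, yaw] about the fixed x, y, z axes, in that order (R = Rz(yaw) Ry(pitch) Rx(roll)).
In Python, from plant import movep, move_l, set_joints, gripper_to, hold, inverse_kinematics, observe, get_image, get_calibration, Unreachable, job_done gives the robot as it stands. Calls block until the motion is done:
- movep(position, orientation): joint-space move of the TCP to a pose.
- move_l(position, feed=0.15, rotation=None, max_force=None): straight line of the TCP; rotation=None keeps the orientation; feed is the mean speed in m/s. With max_force (N) it stops when the force on the tool has changed by that much, and returns True; else False.
- set_joints(angles): joint-space move.
- gripper_to(opening, f_grip=None): finger opening in m; f_grip is the grip in N (None keeps the last); returns when the fingers have stopped.
- hold(seconds).
- inverse_kinematics(position, orientation): joint angles nearest the present ones, or None.
- observe(): the state.
- get_image(name): name is "scene" or "top"; returns (picture, depth): 384x512x3 uint8, red, green, blue; 384x512 float32, m along the optical axis (not along the pixel's ray), 0 where there is no reading.
- get_calibration(name): a dict with "intrinsics" (3x3 intrinsics, pixels), "dist_coeffs" ([k1, k2, p1, p2, k3] as OpenCV has them; the pictures are not rectified), "world_from_camera" (4x4, takes a point from camera to world coordinates). Camera axes: x right, y down, z forward; pixel columns grow to the right and rows downward; lengths in m; the calibration is good to about 2 mm. A picture is of the moment at which its call begins. get_calibration takes no time and is no camera call.
A pose or a line that the arm cannot do raises Unreachable and nothing moves.
- job_done(): hands the job in; it is judged then, once.
The state is a dict: "time_s": time; "q": joint angles; "joint_velocities": joint speeds; "joint_torque": joint torques, N m; "eef_pos": TCP position; "tcp_rot": TCP orientation; "ft_force": force on the tool from outside, world axes, zero at the start; "torque": the same for the moment, N m; "opening": finger opening in m; "grasp_force": force on a finger pad.
Only numpy, scipy, OpenCV 4.12 (cv2) and the standard library are available. Lean on these libraries where they do the work, as an engineer would, in place of code of your own. Each camera call takes 0.05 s, during which the arm holds its last target. There are 200 camera calls.

## Working session

There is one attempt and no reset: what is moved stays moved. The work goes in short steps, each a Python script; the robot and the scene stay as the last script left them, time stands still between calls to the robot, and variables do not carry over. Pictures are saved under pics/ and viewed, at most 10 in all, crops included, and the job is handed in when it is done.

```bash
mkdir -p pics; ls; cat > h.py <<'E'
import numpy as np, cv2
from plant import *
def cloud(name):
    im,d=get_image(name); c=get_calibration(name)
    K=np.array(c["intrinsics"],float);D=np.array(c["dist_coeffs"],float);T=np.array(c["world_from_camera"])
    h,w=d.shape
    uv=np.stack(np.meshgrid(np.arange(w),np.arange(h)),-1).reshape(-1,1,2).astype(np.float64)
    n=cv2.undistortPoints(uv,K,D).reshape(h,w,2)
    P=np.dstack([n[...,0]*d,n[...,1]*d,d])@T[:3,:3].T+T[:3,3]
    P[d==0]=np.nan
    return im,P
def save(name,im): cv2.imwrite("pics/"+name,im[...,::-1])
E
python3 - <<'E'
from h import *
for n in("top","scene"):
    im,P=cloud(n); save(n+"0.png",im); np.savez(n+"0.npz",im=im,P=P)
o=observe();print(o["time_s"],o["tcp_rot"],o["opening"])
E
```

```text
pics
0.1 [-3.13974886e+00 -2.29274424e-04  2.27808598e-01] 0.08554205612469834
```

View pics/top0.png

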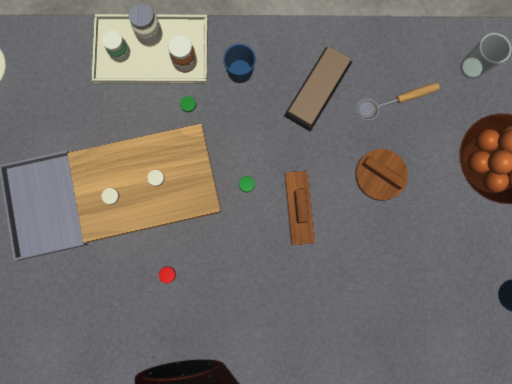

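View pics/scene0.png

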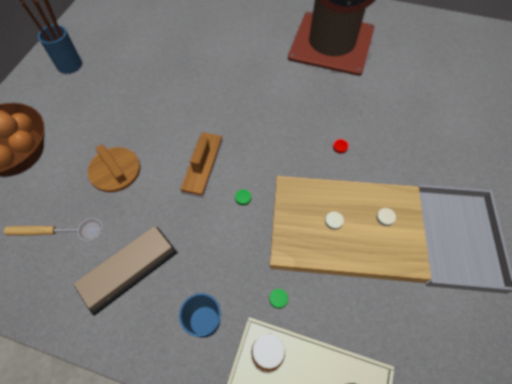

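The top view shows the scraper at about (300,207), the board at (143,182), chips at (155,178) and (110,196), and the tray at (45,205). The lid at (382,174) and the green and red discs are decoys. Next I'll measure these.

```bash
cat >> h.py <<'E'
def rect(P,mask):
    p=P[mask]; p=p[np.isfinite(p).all(1)]
    r=cv2.minAreaRect((p[:,:2]*1000).astype(np.float32)); return np.round(r[0],1),np.round(r[1],1),round(r[2],1),len(p),np.round(np.median(p[:,2])*1000,1)
def win(shape,u0,u1,v0,v1):
    m=np.zeros(shape,bool); m[v0:v1,u0:u1]=1; return m
E
python3 - <<'E'
from h import *
f=np.load("top0.npz");im,P=f["im"],f["P"];z=P[...,2];s=z.shape
hsv=cv2.cvtColor(im,cv2.COLOR_RGB2HSV)
print("ground",np.nanmedian(z[win(s,230,280,250,330)]))
w=win(s,60,225,115,250)
print("board",rect(P,w&(z>.02)&(hsv[...,1]>70)&(z<.036)))
for n,(u,v) in dict(a=(155,178),b=(110,196)).items():
    print(n,rect(P,win(s,u-14,u+15,v-14,v+15)&(z>.037)), rect(P,win(s,u-14,u+15,v-14,v+15)&(hsv[...,1]<70)))
w=win(s,275,325,160,255)
print("scr base",rect(P,w&(z>.012)&(z<.03)),"all",rect(P,w&(z>.012)),"ridge",rect(P,w&(z>.05)))
print("tray",P[205,45],P[183,145])
E
```

```text
ground 0.000711932795097403
board (array([548.7, 150.2]), array([202.7, 301.8]), 12.7, 12123, np.float64(30.7))
a (array([554.9, 119.8]), array([34.7, 34.8]), 49.9, 220, np.float64(44.6)) (array([554.4, 120. ]), array([33.2, 33. ]), 0.4, 212, np.float64(44.6))
b (array([514.6, 216. ]), array([33.9, 34.3]), 88.3, 228, np.float64(44.6)) (array([515.2, 216.6]), array([33. , 32.8]), 89.6, 214, np.float64(44.6))
scr base (array([ 493.6, -191.3]), array([160.1,  50.5]), 4.8, 1268, np.float64(20.6)) all (array([ 493.6, -191.3]), array([160.1,  50.5]), 4.8, 1675, np.float64(21.4)) ridge (array([ 493.3, -191.4]), array([69.7, 22.4]), 4.9, 367, np.float64(65.1))
tray [0.49886698 0.36954854 0.0049711 ] [0.54433883 0.14508677 0.03008838]
```

```bash
cat >> h.py <<'E'
a=np.radians(12.7); BC=np.array([.5487,.1502]); BX=np.array([np.cos(a),np.sin(a)]); BY=np.array([-np.sin(a),np.cos(a)])
def B(y,z,x=0.): return [*(BC+x*BX+y*BY),z]
RB=[np.pi,0,a]
def st(*k):
    o=observe(); print(round(o["time_s"],2),np.round(o["eef_pos"],4),np.round(o["ft_force"],1),round(o["opening"],4),round(o["grasp_force"],1),*k)
E
python3 - <<'E'
from h import *
R=[np.pi,0,np.radians(4.85)]
movep([.4935,-.1913,.14],R); st()
gripper_to(.07)
print(move_l([.4935,-.1913,.028],.12,max_force=15)); st()
gripper_to(.0,60); st()
move_l([.4935,-.1913,.12],.12); st()
move_l(B(-.1,.12),.2,rotation=RB); st()
im,P=cloud("scene"); save("lift.png",im)
E
```

```text
2.1 [ 0.4935 -0.1922  0.1403] [-0.2 -0.4 -0. ] 0.0854 0.0
False
3.49 [ 0.4942 -0.1917  0.0288] [ 0.  -0.8  1.1] 0.0699 0.0
3.98 [ 0.4939 -0.1916  0.0286] [-0.5 -1.3  3.5] 0.0214 59.8
4.9 [ 0.4928 -0.1909  0.119 ] [-0.3  0.1 -1.1] 0.0213 59.1
6.33 [0.5704 0.0518 0.1198] [ 0.9  0.2 -1.8] 0.0212 59.1
```

View pics/lift.png

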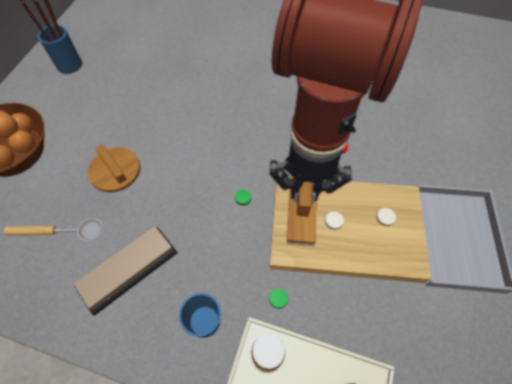

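The scraper hangs level in the gripper at about (303,215), behind chip_a at (334,220). Now I'll lower it to contact and wipe.

```bash
python3 - <<'E'
from h import *
move_l(B(-.1,.068),.15)
print(move_l(B(-.1,.054),.03,max_force=6)); st()
z=observe()["eef_pos"][2]
print(move_l(B(.0,z),.1,max_force=40)); st()
print(move_l(B(.145,z),.1,max_force=40)); st()
im,P=cloud("top"); save("push.png",im)
E
```

```text
True
7.28 [0.5717 0.0526 0.0584] [0.  0.2 4. ] 0.0213 60.4
False
8.43 [0.5486 0.1508 0.0584] [-0.7  3.   5.2] 0.0213 60.4
False
10.03 [0.5167 0.2919 0.0584] [-0.4  0.4  4.4] 0.0214 60.4
```

View pics/push.png

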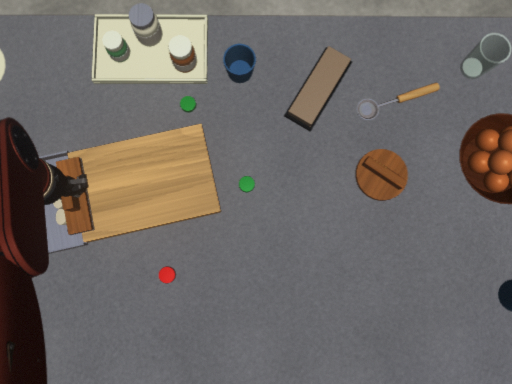

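Both chips are in the tray, near (60,204) and (60,217), and the board behind the scraper (75,195) is clear. Next I'll bring the scraper back and set it down.

```bash
python3 - <<'E'
from h import *
move_l(B(.145,.075),.06)
move_l(B(-.02,.075),.15)
move_l(B(-.02,.064),.1)
print(move_l(B(-.02,.052),.02,max_force=5)); st()
gripper_to(.06); hold(.2); st()
move_l(B(-.02,.18),.12)
movep([.40,-.25,.3],RB); hold(.3); st()
im,P=cloud("top"); save("end.png",im); z=P[...,2]; s=z.shape
w=win(s,60,225,115,250)
print("ridge",rect(P,w&(z>.085)),"base",rect(P,w&(z>.042)))
hsv=cv2.cvtColor(im,cv2.COLOR_RGB2HSV)
m=(win(s,0,88,150,262)&(hsv[...,2]>160)).astype(np.uint8)
n,l,stt,c=cv2.connectedComponentsWithStats(m)
for i in range(1,n):
    if stt[i,4]>30: print(c[i],rect(P,l==i))
E
```

```text
True
12.43 [0.5537 0.1308 0.0584] [-0.6 -0.4  3.6] 0.0211 60.4
13.08 [0.5524 0.1307 0.0571] [-0.  -0.1 -1. ] 0.06 0.0
16.13 [ 0.4003 -0.2495  0.2998] [-0.4  0.1  0.1] 0.06 0.0
ridge (array([552.8, 130.5]), array([69.6, 22.4]), 12.6, 388, np.float64(95.3)) base (array([552.9, 130.6]), array([160.4,  50.9]), 12.6, 1771, np.float64(51.5))
[ 55.32209106 205.82778246] (array([502.3, 343.4]), array([202.2, 188.8]), 13.4, 4722, np.float64(6.2))
[ 12.41935484 194.96774194] (array([521.4, 442.8]), array([37.3,  4.3]), 13.6, 31, np.float64(5.1))
```

View pics/end.png

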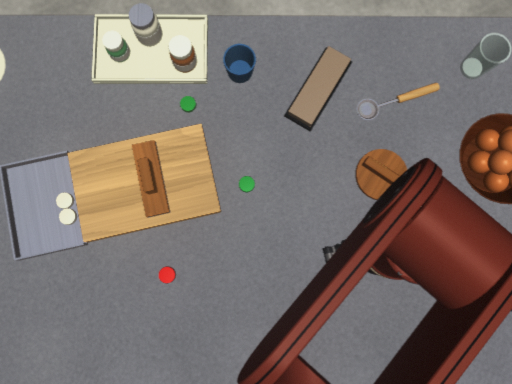

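Both chips lie in the tray at (64,200) and (67,216). The scraper stands flat on the board at (151,179), and the arm is clear of everything.

```bash
python3 -c "
from plant import *
print(job_done())"
```

```text
the job is handed in; nothing more can be done
None
```

Both radish trimmings were wiped into the catch tray, and the scraper stands upright on the cleared board; the job is handed in, with about 16 s of the 45 s used.

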